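# Put the flanged bushes away in the stock jar and hang up its marker

### The arm

A 6-joint arm with a two-finger parallel gripper is mounted at the origin on the work surface. World frame = base frame: x ahead of the robot, y to its left, z up, the work surface at z = 0. Lengths are in m, angles in rad, forces in N, time in s.
With the tool pointing down it reaches from about 0.325 to 1 m from the base axis. Payload 5.1 kg.
Tool frame: the origin (TCP) lies on the centre line of the jaws, within the pads' length; the fingertips stand 11 mm ahead of it and the grasp point (between the pads) lies 8 mm behind it; z points along the fingers, y is the line along which they close (so a half turn about z gives the same grasp; the last joint's range is limited). The gripper opens to 85 mm and grips with 20 to 120 N. Pads are 22 mm wide; open, the fingers measure 114 mm over their backs; the gripper's body (76 mm by 85 mm) begins 54 mm behind the grasp point. The pads swing forward as they close: fully open they stand 13 mm farther back than shut.
Start: joints at [-1.345, 0.124, 1.65, -0, 1.367, -0.083], TCP at [0.198, -0.619, 0.242] pointing down, gripper open.
Joint ranges: [-2.61, 2.61], [-1.02, 2.33], [0.03, 2.71], [-1.35, 4.49], [0.32, 2.68], [-2.91, 2.91]. Speed limits (rad/s): [2.57, 2.57, 3.14, 3.14, 3.14, 3.14].

### API

Orientations are given as a unit quaternion [x, y, z, w].
In Python, from plant import r gives the robot as it stands.
- The arm moves only by the tool carry_out, never from a script. Its arguments are lists of equal length, an entry for each row: "slide": the shift along the tool's x, y, z in m, a list of three; "roll": the turn about the tool's z in degrees; "grip": the opening, from -1 (shut) to 1 (fully open). In form: {"slide": [[x, y, z], ...], "roll": [roll, ...], "grip": [grip, ...]}. A call has 1 to 12 rows; each row shifts and turns the commanded pose from where the row before left it, along the tool's axes as they then stand; what a row does not reach is not made up. A row lasts 1/10 s, in which the tool goes at most 50 mm and 8.59 degrees, less where a joint would pass 70% of its speed; a pose out of reach is approached as far as the arm can. A call with a gripper value outside its range is refused whole. The fingers move at their own pace and stop on an object; the grip force is fixed at half the most. Time passes only in rows, so rows that do not move let the fingers close. It gives the time, the measured TCP pose, the force, the opening and the grip force at its end, in the units of the state.
- r.get_state(): the state, without advancing time (a new reading comes with each control period).
- r.capture(name): name is "scene" or "top" or "wrist"; returns a dict with "pixels" (480x640x3 uint8, red, green, blue), "z_map" (480x640 float32, m along the optical axis (not along the pixel's ray), 0 where there is no reading), "intrinsics" (3x3 intrinsics, pixels), "rvec" (rotation vector, rad) and "tvec" (3), from world to camera coordinates, as OpenCV has them; the wrist camera has in their place "hand_eye" (4x4, takes a point from camera to tool coordinates, whose origin is the TCP and whose axes are the flange's). Camera axes: x right, y down, z forward; pixel columns grow to the right and rows downward; lengths in m; the calibration is good to about 2 mm. A picture is of the moment at which its call begins: read the wrist's pose just before it.
- r.close_job(): hands the job in; it is judged then, once.
The state is a dict: "clock": time; "q": joint angles; "joint_vel": joint speeds; "effort": joint torques, N m; "tool_pos": TCP position; "tcp_rot": TCP orientation; "wrist_force": force on the tool from outside, world axes, zero at the start; "ft_torque": the same for the moment, N m; "opening": opening from 0.0 (shut) to 1.0 (fully open); "grasp_force": force on a finger pad.
Only numpy, scipy, OpenCV 4.12 (cv2) and the standard library are available. Lean on these libraries where they do the work, as an engineer would, in place of code of your own. Each camera call takes 0.05 s, during which the arm holds its last target. There are 200 camera calls.

### The job

Put the loose bushes into stock: take the stopper out of the jar and stand it on the rubber mat, drop every flanged bush standing about on the bench one at a time through the neck into the jar, then put the stopper back in the neck, fully home. Last of all, hang the stock marker by its hole on the stand's peg. Do not tip the jar over, and leave the nut, the bearing, the screwdriver and the can where they are.

Things in the scene. Friction and masses are not known exactly. Their poses are not given: they have to be found in the camera images.
- jar: clear plastic storage jar standing loose on the bench, 2.5 kg: round body 150 mm across, shoulder from 155 mm up, then a narrow neck from 183 mm up, 66 mm across outside, 58 mm wide inside; the rim lies 220 mm above the bench; inner floor 6 mm up, rising in a cone to 32 mm in the middle. Origin: centre of its underside; z up its axis
- stopper: plain grey hard stopper that starts seated in the jar's neck: a plug 42 mm across and 22 mm long (16 mm narrower than the neck, it is loose, no force is needed), above it a disc 72 mm across and 10 mm thick that rests on the rim, above that an upright round knob 26 mm across and 42 mm tall; 74 mm in all, 0.12 kg. It stands on its plug's flat end when put down. Origin: centre of the plug's underside (198 mm above the jar's underside when seated), z up the axis
- stopper_knob (a point): point on the stopper's axis, inside its knob, 58 mm above the stopper's origin (26 mm above the disc): where to grip the knob
- mat_top (a point): centre of the top of the thin square black rubber mat fixed to the bench on the robot's side of the jar: 120 x 120 mm, 4 mm thick, empty at the start
- marker: loose stock marker of plain aluminium, 0.16 kg, standing on the bench: upright plate 56 mm wide (its y), 6 mm thick (its x), with a round hole of 30 mm through it along x; the plate stands on a flat foot 64 mm (x) by 56 mm (y), 6 mm thick, centred under it; 120 mm tall in all; the same front and back. Origin: centre of the foot's underside, z up. It can be taken from above by the two upright side edges near its top, 56 mm apart
- marker_hole (a point): centre of the marker's 30 mm hole, 80 mm above its origin, 40 mm below its top edge
- stand: yellow steel stand fixed to the bench: a post 24 mm square, 190 mm tall, with one round steel peg 10 mm across that points out along the stand's -x (roughly to the robot) and rises 10 degrees towards its tip. Origin: on the bench under the middle of the post
- peg_mid (a point): point on the peg's axis 60 mm (horizontally) out from the post's middle line, 181 mm above the bench; axes as the stand's
- peg_tip (a point): point on the peg's axis just inside its free tip, 105 mm out from the post's middle line, 189 mm above the bench; 2 mm of the rounded end lie beyond
- bush0: loose plain steel flanged bush, one of 3 to 5 alike (those not there read None): a round flange 42 mm across and 14 mm thick with a tube 20 mm across rising 48 mm from its middle, 62 mm in all, about 0.18 kg; at the start it stands on its flange on the bench, tube up; it fits the jar's neck upright, flange first. Origin: centre of the flange's underside; z along the tube
- bush1: loose plain steel flanged bush, one of 3 to 5 alike (those not there read None): a round flange 42 mm across and 14 mm thick with a tube 20 mm across rising 48 mm from its middle, 62 mm in all, about 0.18 kg; at the start it stands on its flange on the bench, tube up; it fits the jar's neck upright, flange first. Origin: centre of the flange's underside; z along the tube
- bush2: loose plain steel flanged bush, one of 3 to 5 alike (those not there read None): a round flange 42 mm across and 14 mm thick with a tube 20 mm across rising 48 mm from its middle, 62 mm in all, about 0.18 kg; at the start it stands on its flange on the bench, tube up; it fits the jar's neck upright, flange first. Origin: centre of the flange's underside; z along the tube
- bush3: loose plain steel flanged bush, one of 3 to 5 alike (those not there read None): a round flange 42 mm across and 14 mm thick with a tube 20 mm across rising 48 mm from its middle, 62 mm in all, about 0.18 kg; at the start it stands on its flange on the bench, tube up; it fits the jar's neck upright, flange first. Origin: centre of the flange's underside; z along the tube
- bush4: loose plain steel flanged bush, one of 3 to 5 alike (those not there read None): a round flange 42 mm across and 14 mm thick with a tube 20 mm across rising 48 mm from its middle, 62 mm in all, about 0.18 kg; at the start it stands on its flange on the bench, tube up; it fits the jar's neck upright, flange first. Origin: centre of the flange's underside; z along the tube
- nut: bystander: loose dark steel hexagon nut lying flat among the bushes, about 50 mm across, 22 mm high; not a bush, stays on the bench. Origin: centre of its underside
- bearing: bystander: loose ball bearing lying flat, 80 mm across, 20 mm high. Origin: centre of its underside
- driver: bystander: loose screwdriver lying on the bench beyond the jar's and mat's side. Origin: under the middle of it
- oilcan: bystander: loose metal can standing behind the bushes, 60 mm across, 110 mm tall. Origin: centre of its underside
Things that resemble listed ones, but are neither listed nor needed, are in the scene too. What is shaped like the marker but purple is not meant.

How it is judged:
By the outcome, as a careful person would: the job done as asked, in the order asked, and still so for the second after the job is handed in, with the robot touching nothing.
Of bush0, bush1, bush2, bush3, bush4 only 3 to 5 are there at a start; the rules pass over those that are not, and their reading is None.
At some moment in a run one of bush0, bush1, bush2, bush3, bush4, marker may be knocked a few centimetres aside while the robot is not near it.
It also fails if it takes over 210 s, if anything falls off the work surface, if the arm or the gripper's body presses on something with over 40 N, if the wrist force passes 120 N, or if a joint passes its speed limit or range.

## Working session

There is one attempt and no reset: what is moved stays moved. The work goes in short steps, Python scripts to look and compute and a tool call to move; the robot and the scene stay as the last step left them, time stands still between calls to the robot, and variables do not carry over. Pictures are saved under pics/ and viewed, at most 14 in all, crops included, and the job is handed in when it is done.

Besides the shell and the picture viewer there is one more tool, called after "Emit:" by a JSON object that holds its "op" and its "data", one argument or row to a line. carry_out: Moves the arm, as the interface text tells. Its arguments: {"type":"object","properties":{"slide":{"type":"array","items":{"type":"array","items":{"type":"number"}}},"roll":{"type":"array","items":{"type":"number"}},"grip":{"type":"array","items":{"type":"number"}}},"required":["slide","roll","grip"]}

```bash
ls; mkdir -p pics; cat > h.py <<'E'
import numpy as np,cv2
from plant import r
from scipy.spatial.transform import Rotation as R
def cam(n):
    s=r.get_state(); c=r.capture(n)
    K=np.array(c["intrinsics"])
    if n=="wrist":
        T=np.eye(4);T[:3,:3]=R.from_quat(s["tcp_rot"]).as_matrix();T[:3,3]=s["tool_pos"]
        M=T@np.array(c["hand_eye"])
    else:
        W=np.eye(4);W[:3,:3]=cv2.Rodrigues(np.array(c["rvec"]))[0];W[:3,3]=np.ravel(c["tvec"]);M=np.linalg.inv(W)
    return c["pixels"],c["z_map"],K,M
def ray(K,M,u,v,z):
    d=M[:3,:3]@np.linalg.inv(K)@[u,v,1];o=M[:3,3];return o+d*(z-o[2])/d[2]
def cloud(zm,K,M):
    v,u=np.mgrid[:zm.shape[0],:zm.shape[1]]
    p=np.stack([(u-K[0,2])/K[0,0]*zm,(v-K[1,2])/K[1,1]*zm,zm],-1)
    w=p@M[:3,:3].T+M[:3,3]; w[zm<=0]=np.nan; return w
def save(n,p): cv2.imwrite(n,p[:,:,::-1])
E
python3 - <<'E'
from h import *
s=r.get_state();print(s)
for n in("scene","top"):
    p,z,K,M=cam(n);save(f"pics/{n}0.png",p);print(n,K.tolist(),M.round(3).tolist(),(z>0).mean())
E
```

```text
pics
{'clock': 0.0, 'q': array([-1.34457405e+00,  1.24500045e-01,  1.65169773e+00, -3.58025544e-05,
        1.36750945e+00, -8.26025356e-02]), 'joint_vel': array([ 0.00093524,  0.00154269, -0.00078769, -0.00061147,  0.00130722,
       -0.00077862]), 'effort': array([ 1.72834079e-04, -4.23612356e+01, -3.65449834e+01, -1.63964596e-04,
        6.97955795e-03, -1.66285776e-05]), 'tool_pos': array([ 0.19738698, -0.61867329,  0.24104225]), 'tcp_rot': array([ 9.88100962e-01,  1.53803028e-01, -9.33418345e-05, -1.05330133e-03]), 'wrist_force': array([-0.65504137,  0.00198346, -0.32333124]), 'ft_torque': array([ 0.00347744,  0.01775445, -0.05132211]), 'grasp_force': 0.0, 'opening': 1.000687372447882}
scene [[443.15956949600434, 0.0, 312.67545033692784], [0.0, 443.15956949600434, 236.23615016980108], [0.0, 0.0, 1.0]] [[0.629, 0.527, -0.571, 1.108], [0.777, -0.411, 0.476, -0.562], [0.016, -0.744, -0.668, 0.91], [0.0, 0.0, 0.0, 1.0]] 0.99599609375
top [[449.72821344360455, 0.0, 318.3779945428262], [0.0, 449.72821344360455, 239.93871554634404], [0.0, 0.0, 1.0]] [[0.015, -0.992, 0.123, 0.337], [-1.0, -0.014, 0.008, -0.031], [-0.007, -0.123, -0.992, 1.398], [0.0, 0.0, 0.0, 1.0]] 0.9962369791666666
```

View pics/scene0.png

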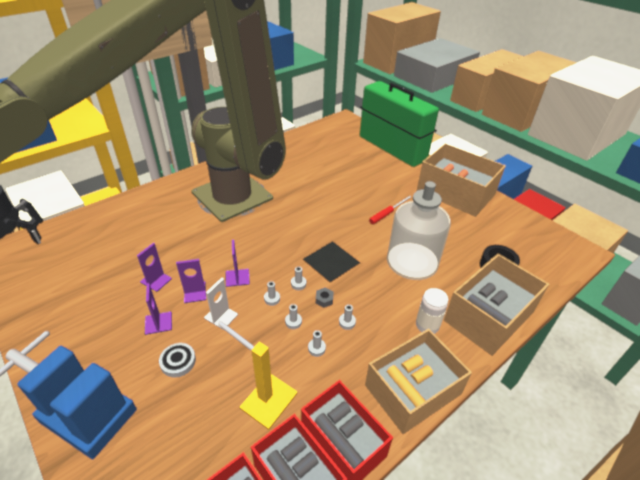

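View pics/top0.png

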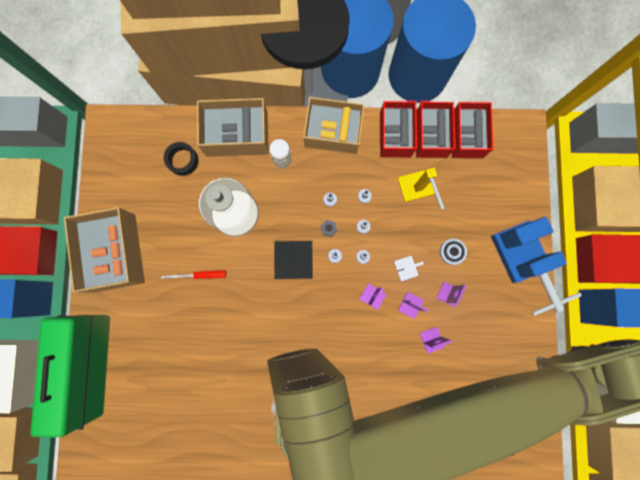

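The scene view shows five light-steel bushes at (272,292), (299,277), (293,316), (317,342) and (348,317), and the dark nut at (324,297). The jar is at (415,240) with its stopper knob at (430,190), and the mat is at (331,261). The yellow stand is at (265,375), with its peg pointing to (225,325). The plate-with-hole shapes are (217,303), which is aluminium, and (151,266), (191,280), (237,265), (156,312), which are purple. Only (217,303), at top-view (405,268), fits the marker. I'll measure by depth and make an enlarged crop.

```bash
cat > meas.py <<'E'
from h import *
def run():
    for n in("top","scene"):
        p,z,K,M=cam(n);w=cloud(z,K,M);Z=w[...,2];X=w[...,0];Y=w[...,1]
        reg=(X>.3)&(X<.8)&(Y>-.5)&(Y<.45)
        print(n)
        for lo,hi,name in((.045,.075,"z~.06"),(.1,.135,"z~.12"),(.255,.29,"knobtop"),(.012,.035,"low"),(.165,.2,"peg")):
            m=(reg&(Z>lo)&(Z<hi)).astype(np.uint8)
            k,l,st,ce=cv2.connectedComponentsWithStats(m)
            for i in range(1,k):
                if st[i,4]<8: continue
                q=w[l==i];c=p[l==i].mean(0)
                print(name,ce[i].round().astype(int),st[i,4],"mean",q.mean(0).round(4),"rng",np.ptp(q,axis=0).round(3),"rgb",c.astype(int))
        sat=p.astype(int).max(2);dark=(sat<70)&reg&(abs(Z)<.015)
        k,l,st,ce=cv2.connectedComponentsWithStats(dark.astype(np.uint8));i=1+np.argmax(st[1:,4]);q=w[l==i]
        print("mat",ce[i].round(),st[i,4],q.mean(0).round(4),cv2.minAreaRect((q[:,:2]*1000).astype(np.float32)))
if __name__=="__main__":
    run()
    p,z,K,M=cam("scene");a=cv2.resize(p[225:400,130:380],None,fx=3,fy=3,interpolation=cv2.INTER_CUBIC);save("pics/crop0.png",a)
E
python3 meas.py
```

```text
top
z~.06 [348 146] 65 mean [ 0.796  -0.1053  0.0613] rng [0.009 0.062 0.028] rgb [123  94  58]
z~.06 [234 149] 205 mean [0.7821 0.2445 0.06  ] rng [0.022 0.197 0.03 ] rgb [119  91  57]
z~.06 [434 151] 115 mean [ 0.7834 -0.3683  0.0606] rng [0.019 0.101 0.03 ] rgb [124  23  19]
z~.06 [465 151] 75 mean [ 0.784  -0.4647  0.0614] rng [0.019 0.062 0.029] rgb [121  23  18]
z~.06 [397 151] 103 mean [ 0.7824 -0.2564  0.0606] rng [0.016 0.101 0.03 ] rgb [125  24  19]
z~.06 [283 160] 57 mean [0.7493 0.0926 0.0588] rng [0.035 0.056 0.03 ] rgb [150 141 123]
z~.06 [182 169] 14 mean [0.7204 0.405  0.0477] rng [0.016 0.016 0.007] rgb [74 64 56]
z~.06 [419 185] 29 mean [ 0.6748 -0.3223  0.06  ] rng [0.023 0.027 0.026] rgb [146 115  10]
z~.06 [366 192] 36 mean [ 0.6513 -0.1609  0.0598] rng [0.018 0.019 0.013] rgb [158 160 166]
z~.06 [330 196] 41 mean [ 0.6389 -0.0523  0.0587] rng [0.021 0.018 0.022] rgb [156 157 162]
z~.06 [247 222] 88 mean [0.554  0.1966 0.0592] rng [0.108 0.09  0.029] rgb [218 215 201]
z~.06 [365 224] 38 mean [ 0.5545 -0.1574  0.0584] rng [0.019 0.015 0.017] rgb [160 164 172]
z~.0
[... 8082 characters left out ...]
44 145 142]
low [367 381] 24 mean [ 0.7945 -0.1367  0.0239] rng [0.012 0.004 0.021] rgb [141 106  70]
low [265 397] 94 mean [ 0.6836 -0.3316  0.0222] rng [0.038 0.032 0.023] rgb [193 158  46]
low [282 404] 10 mean [ 0.7157 -0.3099  0.0124] rng [0.011 0.006 0.001] rgb [246 235  67]
low [255 465] 23 mean [ 0.7886 -0.4245  0.0233] rng [0.019 0.001 0.023] rgb [149  60  43]
peg [422 220] 1151 mean [0.6061 0.2243 0.1763] rng [0.143 0.145 0.035] rgb [201 193 177]
peg [249 345] 490 mean [ 0.6532 -0.3374  0.1841] rng [0.115 0.047 0.03 ] rgb [212 193 120]
mat [331. 261.] 1016 [0.4487 0.0588 0.0042] ((446.83441162109375, 59.832027435302734), (112.49691009521484, 113.44108581542969), 2.1981568336486816)
```

View pics/crop0.png

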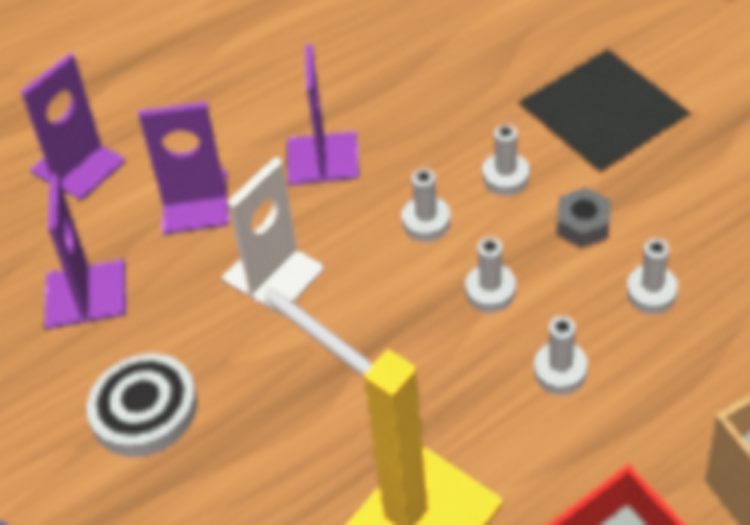

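The crop confirms the aluminium marker at crop (262,225), four purple look-alikes, five bushes and the nut. Its peg points at the marker. I'll turn the tool square to the world and head for the stopper.

Emit:
{"op": "carry_out", "data": {
  "slide": [
    [0,0,-0.04],
    [0,0,-0.04],
    [0,0,-0.04],
    [0.0198,-0.0431,0],
    [0.0198,-0.0431,0],
    [0.0198,-0.0431,0],
    [0.0198,-0.0431,0],
    [0.0198,-0.0431,0],
    [0.0198,-0.0431,0],
    [0.0198,-0.0431,0],
    [0.0198,-0.0431,0],
    [0.0198,-0.0431,0]
  ],
  "roll": [5.9,5.9,5.9,0,0,0,0,0,0,0,0,0],
  "grip": [1,1,1,1,1,1,1,1,1,1,1,1]
}}

```text
clock: 1.45
tool_pos: [0.376, -0.2295, 0.3624]
tcp_rot: [1.0, -0.0, 0.0, 0.0]
wrist_force: [0.7, -0.5, 0.5]
opening: 1.002
grasp_force: 0.0
```

Emit:
{"op": "carry_out", "data": {
  "slide": [
    [0.0198,-0.0431,0],
    [0.0198,-0.0431,0],
    [0.0198,-0.0431,0],
    [0.0198,-0.0431,0],
    [0.0198,-0.0431,0],
    [0.0198,-0.0431,0],
    [0.0198,-0.0431,0],
    [0.0198,-0.0431,0],
    [0.0198,-0.0431,0],
    [0.0198,-0.0431,0],
    [0.0198,-0.0431,0],
    [0,0,0]
  ],
  "roll": [0,0,0,0,0,0,0,0,0,0,0,0],
  "grip": [1,1,1,1,1,1,1,1,1,1,1,1]
}}

```text
clock: 2.65
tool_pos: [0.5943, 0.2471, 0.3599]
tcp_rot: [1.0, 0.002, -0.001, -0.0]
wrist_force: [-0.0, -0.1, -0.1]
opening: 0.995
grasp_force: 0.0
```

```bash
cat > wl.py <<'E'
from h import *
import sys
def look(bands,reg=None,png=None):
    p,z,K,M=cam("wrist");w=cloud(z,K,M);Z=w[...,2]
    print("tcp",r.get_state()["tool_pos"].round(4),"cam",M[:3,3].round(3))
    for lo,hi in bands:
        m=((Z>lo)&(Z<hi))
        if reg: m&=(w[...,0]>reg[0])&(w[...,0]<reg[1])&(w[...,1]>reg[2])&(w[...,1]<reg[3])
        k,l,st,ce=cv2.connectedComponentsWithStats(m.astype(np.uint8))
        for i in range(1,k):
            if st[i,4]<60: continue
            q=w[l==i];mn,mx=q.min(0),q.max(0)
            rc=cv2.minAreaRect((q[:,:2]*1000).astype(np.float32))
            print((lo,hi),ce[i].round().astype(int),st[i,4],"mid",((mn+mx)/2).round(4)[:2],"mean",q.mean(0).round(4),"rect",np.round(rc[0],1),np.round(rc[1],1),round(rc[2],1))
    if png: save(png,p)
    return p,z,K,M,w
E
python3 - <<'E'
from wl import *
look([(.262,.285),(.222,.24)],png="pics/w1.png")
E
```

```text
tcp [0.5938 0.2449 0.3605] cam [0.671 0.248 0.491]
(0.262, 0.285) [319 253] 1654 mid [0.5941 0.2472] mean [0.5951 0.2472 0.271 ] rect [594.1 247.3] [25.4 25.7] 88.4
(0.222, 0.24) [319 227] 6571 mid [0.5938 0.2472] mean [0.5989 0.2472 0.2295] rect [593.9 247.4] [71.1 71.2] 11.2
```

View pics/w1.png

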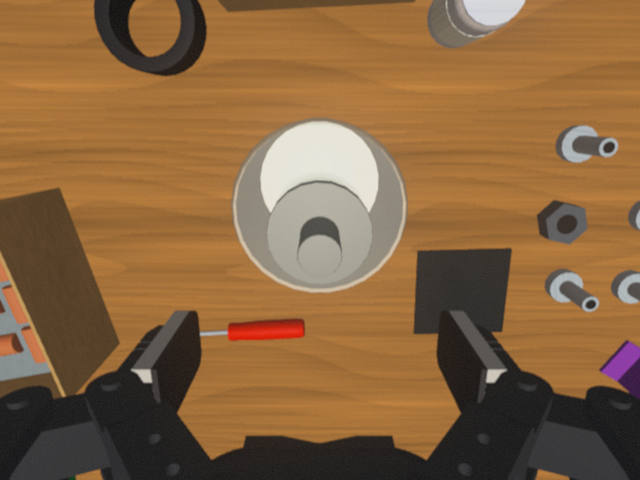

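The wrist view shows the stopper knob at (320,250) on its disc in the jar, with the screwdriver at (265,330) and the mat at (463,290). I'll go down, grip the knob and lift it.

Emit:
{"op": "carry_out", "data": {
  "slide": [
    [0.0006,-0.0038,0],
    [0,0,0.03],
    [0,0,0.03],
    [0,0,0.03],
    [0,0,0.023],
    [0,0,0],
    [0,0,0],
    [0,0,0],
    [0,0,0],
    [0,0,0],
    [0,0,0],
    [0,0,0]
  ],
  "roll": [0,0,0,0,0,0,0,0,0,0,0,0],
  "grip": [1,1,1,1,1,1,-1,-1,-1,-1,-1,-1]
}}

```text
clock: 3.9
tool_pos: [0.5948, 0.2467, 0.2511]
tcp_rot: [1.0, -0.0, 0.001, -0.0]
wrist_force: [-0.6, -1.4, 6.1]
opening: 0.292
grasp_force: 58.6
```

Emit:
{"op": "carry_out", "data": {
  "slide": [
    [0,0,-0.02],
    [0,0,-0.03],
    [0,0,-0.03],
    [-0.0244,0.0313,0],
    [-0.0244,0.0313,0],
    [-0.0244,0.0313,0],
    [-0.0244,0.0313,0],
    [-0.0244,0.0313,0],
    [-0.0244,0.0313,0],
    [0,0,0],
    [0,0,0],
    [0,0,0]
  ],
  "roll": [0,0,0,0,0,0,0,0,0,0,0,0],
  "grip": [-1,-1,-1,-1,-1,-1,-1,-1,-1,-1,-1,-1]
}}

```text
clock: 5.1
tool_pos: [0.448, 0.0591, 0.329]
tcp_rot: [1.0, 0.0, -0.0, -0.0]
wrist_force: [0.4, -0.6, -0.9]
opening: 0.289
grasp_force: 59.2
```

```bash
python3 - <<'E'
from wl import *
s=r.get_state();print(s["tool_pos"],s["wrist_force"],s["opening"],s["grasp_force"])
p,z,K,M=cam("scene");save("pics/s2.png",p[100:300,250:500].repeat(2,0).repeat(2,1))
w=cloud(z,K,M)
for m in [(w[...,0]>.38)&(w[...,0]<.52)&(w[...,1]>0)&(w[...,1]<.13)&(w[...,2]>.15)&(w[...,2]<.45)]:
    q=w[m];print(np.histogram(q[:,2],bins=np.arange(.15,.46,.02)))
E
```

```text
[0.44802394 0.05911905 0.32899491] [ 0.44557415 -0.56545635 -0.90758084] 0.2888925411003957 59.197508096694946
(array([  0,   0,   0,   0,   0,   0,  44, 330,  92, 160, 166, 258, 273,
       331, 128]), array([0.15, 0.17, 0.19, 0.21, 0.23, 0.25, 0.27, 0.29, 0.31, 0.33, 0.35,
       0.37, 0.39, 0.41, 0.43, 0.45]))
```

View pics/s2.png

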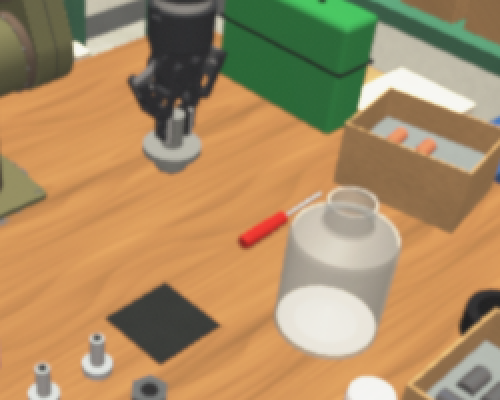

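The stopper is in the gripper at crop (172,140), the jar neck is open at crop (352,205), and the mat is below at crop (163,322). I'll lower it.

Emit:
{"op": "carry_out", "data": {
  "slide": [
    [0,0,0.035],
    [0,0,0.035],
    [0,0,0.035],
    [0,0,0.035],
    [0,0,0.035],
    [0,0,0.035],
    [0,0,0.035],
    [0,0,0.015],
    [0,0,0.008],
    [0,0,0],
    [0,0,0]
  ],
  "roll": [0,0,0,0,0,0,0,0,0,0,0],
  "grip": [-1,-1,-1,-1,-1,-1,-1,-1,-1,-1,-1]
}}

```text
clock: 6.25
tool_pos: [0.4488, 0.0591, 0.0623]
tcp_rot: [1.0, 0.0, 0.001, -0.0]
wrist_force: [-0.2, -0.3, -0.3]
opening: 0.283
grasp_force: 59.2
```

Emit:
{"op": "carry_out", "data": {
  "slide": [
    [0,0,0.002],
    [0,0,0.002],
    [0,0,0]
  ],
  "roll": [0,0,0],
  "grip": [-1,-1,-1]
}}

```text
clock: 6.55
tool_pos: [0.4481, 0.0587, 0.0577]
tcp_rot: [1.0, -0.0, 0.0, -0.0]
wrist_force: [0.3, 0.1, -0.5]
opening: 0.29
grasp_force: 59.2
```

Emit:
{"op": "carry_out", "data": {
  "slide": [
    [0,0,0.001],
    [0,0,0.001],
    [0,0,0]
  ],
  "roll": [0,0,0],
  "grip": [-1,-1,-1]
}}

```text
clock: 6.85
tool_pos: [0.4484, 0.0587, 0.0572]
tcp_rot: [1.0, -0.0, 0.0, 0.0]
wrist_force: [-4.4, -1.3, 10.5]
opening: 0.289
grasp_force: 60.3
```

Emit:
{"op": "carry_out", "data": {
  "slide": [
    [0,0,0],
    [0,0,0],
    [0,0,0],
    [0,0,0],
    [0,0,-0.03],
    [0,0,-0.045],
    [0,0,-0.05],
    [0,0,-0.05],
    [0.0,0.043,0],
    [0.0,0.043,0],
    [0.0,0.043,0],
    [0,0,0]
  ],
  "roll": [0,0,0,0,0,0,0,0,0,0,0,0],
  "grip": [1,1,1,1,1,1,1,1,1,1,1,1]
}}

```text
clock: 8.05
tool_pos: [0.4475, -0.074, 0.2304]
tcp_rot: [1.0, -0.003, 0.0, 0.001]
wrist_force: [-0.0, 1.0, -0.3]
opening: 1.002
grasp_force: 0.0
```

```bash
python3 - <<'E'
from wl import *
look([(.053,.07),(.068,.09)],reg=(.38,.75,-.25,.15),png="pics/w3.png")
E
```

```text
tcp [ 0.4476 -0.0721  0.2302] cam [ 0.523 -0.074  0.362]
(0.053, 0.07) [438  67] 771 mid [ 0.5553 -0.1569] mean [ 0.555  -0.156   0.0613] rect [ 555.3 -157. ] [19.1 19.5] 24.4
(0.053, 0.07) [312 200] 553 mid [ 0.4624 -0.069 ] mean [ 0.4628 -0.069   0.0613] rect [462.4 -69. ] [18.2 18.8] 89.1
(0.053, 0.07) [426 201] 588 mid [ 0.4608 -0.1559] mean [ 0.4615 -0.1551  0.0612] rect [ 460.9 -155.9] [19.4 19.3] 27.7
(0.053, 0.07) [155 215] 336 mid [0.4489 0.0546] mean [0.4527 0.0503 0.0618] rect [451.2  52.3] [25.6 11.8] 29.3
(0.068, 0.09) [138 225] 1143 mid [0.4477 0.0589] mean [0.4485 0.0574 0.0765] rect [447.6  58.6] [25.5 26. ] 53.9
```

View pics/w3.png

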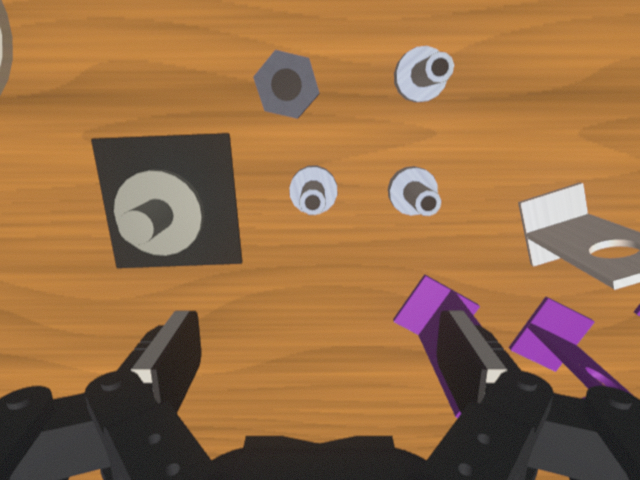

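The wrist view shows the stopper standing on the mat at (157,213) and bushes at (313,190), (415,190) and (422,73). I'll pick the one at (313,190).

Emit:
{"op": "carry_out", "data": {
  "slide": [
    [0.0148,-0.0007,0.04],
    [0,0,0.05],
    [0,0,0.05],
    [0,0,0.035],
    [0,0,0.013],
    [0,0,0],
    [0,0,0],
    [0,0,0],
    [0,0,0],
    [0,0,0],
    [0,0,0]
  ],
  "roll": [0,0,0,0,0,0,0,0,0,0,0],
  "grip": [1,1,1,1,1,1,-1,-1,-1,-1,-1]
}}

```text
clock: 9.2
tool_pos: [0.4634, -0.0697, 0.0436]
tcp_rot: [1.0, -0.0, 0.001, 0.0]
wrist_force: [-0.3, 1.5, 4.4]
opening: 0.213
grasp_force: 58.4
```

```bash
python3 - <<'E'
from h import *
for n in("top","scene"):
    p,z,K,M=cam(n);w=cloud(z,K,M);m=(w[...,2]>.213)&(w[...,2]<.232)&(w[...,0]>.5)&(w[...,0]<.7)&(w[...,1]>.15)&(w[...,1]<.33)
    q=w[m];print(n,m.sum(),((q.min(0)+q.max(0))/2).round(4),np.ptp(q,axis=0).round(3), cv2.fitEllipse((q[:,:2]*1000).astype(np.float32)) if m.sum()>5 else 0)
E
```

```text
top 125 [0.5934 0.2452 0.2185] [0.066 0.064 0.011] ((593.1293334960938, 245.5533905029297), (61.519012451171875, 62.514949798583984), 62.541160583496094)
scene 177 [0.5918 0.2469 0.2185] [0.065 0.069 0.011] ((592.1024169921875, 245.40000915527344), (61.469600677490234, 62.99794387817383), 168.7554473876953)
```

Emit:
{"op": "carry_out", "data": {
  "slide": [
    [0,0,-0.03],
    [0,0,-0.045],
    [0,0,-0.045],
    [0,0,-0.045],
    [0,0,-0.05],
    [0,0,-0.045]
  ],
  "roll": [0,0,0,0,0,0],
  "grip": [-1,-1,-1,-1,-1,-1]
}}

```text
clock: 9.9
tool_pos: [0.462, -0.0696, 0.304]
tcp_rot: [1.0, -0.0, 0.0, 0.0]
wrist_force: [0.4, -0.3, -2.9]
opening: 0.21
grasp_force: 58.8
```

Emit:
{"op": "carry_out", "data": {
  "slide": [
    [0.0164,-0.0394,0],
    [0.0164,-0.0394,0],
    [0.0164,-0.0394,0],
    [0.0164,-0.0394,0],
    [0.0164,-0.0394,0],
    [0.0164,-0.0394,0],
    [0.0164,-0.0394,0],
    [0.0164,-0.0394,0],
    [0,0,0],
    [0,0,0],
    [0,0,0]
  ],
  "roll": [0,0,0,0,0,0,0,0,0,0,0],
  "grip": [-1,-1,-1,-1,-1,-1,-1,-1,-1,-1,-1]
}}

```text
clock: 11.0
tool_pos: [0.5934, 0.2448, 0.3015]
tcp_rot: [1.0, -0.0, -0.001, 0.0]
wrist_force: [0.5, -0.7, -1.3]
opening: 0.218
grasp_force: 59.3
```

```bash
python3 - <<'E'
from wl import *
p,z,K,M,w=look([(.213,.232)],reg=(.5,.7,.15,.35),png="pics/w4.png")
m=(w[...,2]>.213)&(w[...,2]<.23)&(abs(w[...,0]-.593)<.06)&(abs(w[...,1]-.246)<.06)
q=w[m];print(cv2.fitEllipse((q[:,:2]*1000).astype(np.float32)))
E
```

```text
tcp [0.5935 0.2446 0.302 ] cam [0.669 0.246 0.433]
(0.213, 0.232) [313 234] 1949 mid [0.6001 0.2473] mean [0.607  0.2482 0.2188] rect [601.  247.8] [51.1 65.3] 3.9
((594.3558349609375, 247.22299194335938), (61.33633041381836, 61.90696716308594), 88.99496459960938)
```

View pics/w4.png

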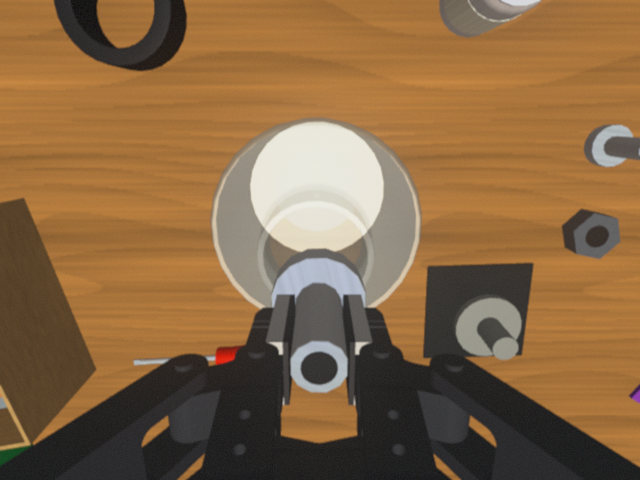

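The neck ring is at (316,240) with the bush held just nearer at (318,290). It needs about 1 mm of correction, then I lower 62 mm and let go.

Emit:
{"op": "carry_out", "data": {
  "slide": [
    [0.0004,-0.0008,0.02],
    [0,0,0.02],
    [0,0,0.015],
    [0,0,0.007],
    [0,0,0],
    [0,0,0],
    [0,0,0],
    [0,0,0],
    [0,0,0],
    [0,0,-0.04],
    [0,0,-0.025]
  ],
  "roll": [0,0,0,0,0,0,0,0,0,0,0],
  "grip": [-1,-1,-1,-1,-1,-1,0.2,0.2,0.2,0.2,0.2]
}}

```text
clock: 12.15
tool_pos: [0.5945, 0.2466, 0.3075]
tcp_rot: [1.0, -0.0, 0.001, -0.0]
wrist_force: [0.4, -0.1, 0.8]
opening: 0.603
grasp_force: 0.0
```

```bash
cat > chk.py <<'E'
from wl import *
# bushes left on bench, from top & scene
for n in("top","scene"):
    p,z,K,M=cam(n);w=cloud(z,K,M);m=(w[...,2]>.045)&(w[...,2]<.07)&(w[...,0]>.39)&(w[...,0]<.73)&(w[...,1]>-.24)&(w[...,1]<.13)
    k,l,st,ce=cv2.connectedComponentsWithStats(m.astype(np.uint8))
    print(n,[w[l==i].mean(0)[:2].round(3).tolist() for i in range(1,k) if st[i,4]>8])
    m=(w[...,2]>.1)&(w[...,2]<.13)&(abs(w[...,0]-.427)<.07)&(abs(w[...,1]+.292)<.07);print("marker",w[m].mean(0).round(3))
    m=(w[...,2]>.213)&(w[...,2]<.23)&(abs(w[...,0]-.593)<.06)&(abs(w[...,1]-.246)<.06);q=w[m]
    if len(q)>20:print("neck",np.round(cv2.fitEllipse((q[:,:2]*1000).astype(np.float32))[0],1))
    if n=="scene": save("pics/last.png",cv2.resize(p[160:400,150:470],None,fx=2,fy=2))
E
python3 chk.py
```

```text
top [[0.65, -0.16], [0.639, -0.052], [0.554, -0.157], [0.46, -0.156]]
marker [ 0.427 -0.29   0.119]
neck [592.8 246.5]
scene [[0.452, 0.052], [0.461, -0.159], [0.556, -0.16], [0.64, -0.054], [0.652, -0.163]]
marker [ 0.427 -0.292  0.113]
neck [592.1 245.5]
```

View pics/last.png

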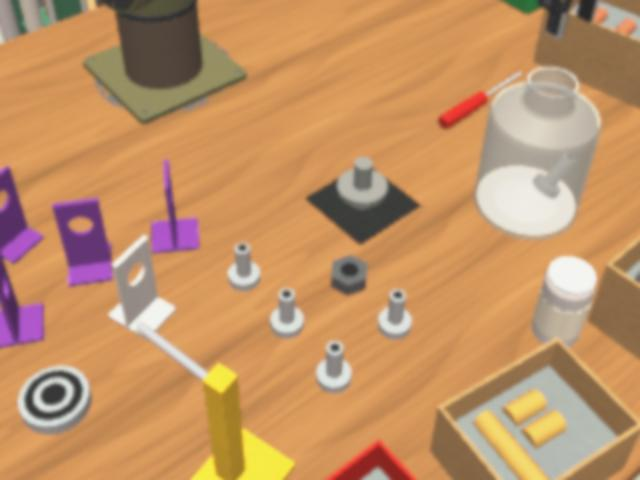

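Bush 1 lies in the jar at crop (555,178), the stopper stands on the mat at (362,185), and four bushes remain. Next is the one at crop (243,268).

Emit:
{"op": "carry_out", "data": {
  "slide": [
    [-0.0148,0.0448,0],
    [-0.0148,0.0448,0],
    [-0.0148,0.0448,0],
    [-0.0148,0.0448,0],
    [-0.0148,0.0448,0],
    [-0.0148,0.0448,0],
    [-0.0148,0.0448,0],
    [-0.0148,0.0448,0],
    [-0.0148,0.0448,0],
    [0,0,0.05],
    [0,0,0.05],
    [0,0,0]
  ],
  "roll": [0,0,0,0,0,0,0,0,0,0,0,0],
  "grip": [0.6,0.6,0.6,0.6,0.6,0.6,0.6,0.6,0.6,0.6,0.6,0.6]
}}

```text
clock: 13.45
tool_pos: [0.4554, -0.1548, 0.196]
tcp_rot: [1.0, -0.001, -0.008, -0.004]
wrist_force: [-1.0, 0.8, -1.2]
opening: 0.802
grasp_force: 0.0
```

```bash
python3 - <<'E'
from wl import *
look([(.053,.07)],reg=(.38,.75,-.25,0))
E
```

```text
tcp [ 0.4581 -0.1556  0.2009] cam [ 0.533 -0.155  0.326]
(0.053, 0.07) [324  71] 896 mid [ 0.5552 -0.1571] mean [ 0.5553 -0.157   0.0618] rect [ 555.2 -157.1] [19.1 19.1] 89.6
(0.053, 0.07) [323 221] 694 mid [ 0.4609 -0.1564] mean [ 0.4617 -0.1561  0.0613] rect [ 460.9 -156.4] [19.2 19.1] 0.8
```

Emit:
{"op": "carry_out", "data": {
  "slide": [
    [0,0,0.05],
    [0,0,0.05],
    [0,0,0.04],
    [0,0,0.022],
    [0,0,0],
    [0,0,0],
    [0,0,0],
    [0,0,0],
    [0,0,0],
    [0,0,0]
  ],
  "roll": [0,0,0,0,0,0,0,0,0,0],
  "grip": [0.6,0.6,0.6,0.6,0.6,-1,-1,-1,-1,-1]
}}

```text
clock: 14.5
tool_pos: [0.4628, -0.1574, 0.0458]
tcp_rot: [1.0, -0.0, 0.002, 0.001]
wrist_force: [0.0, 1.2, 8.4]
opening: 0.211
grasp_force: 58.4
```

Emit:
{"op": "carry_out", "data": {
  "slide": [
    [0,0,-0.03],
    [0,0,-0.045],
    [0,0,-0.045],
    [0,0,-0.045],
    [0,0,-0.05],
    [0,0,-0.045],
    [0,0,0]
  ],
  "roll": [0,0,0,0,0,0,0],
  "grip": [-1,-1,-1,-1,-1,-1,-1]
}}

```text
clock: 15.2
tool_pos: [0.4636, -0.158, 0.3124]
tcp_rot: [1.0, -0.0, 0.007, 0.003]
wrist_force: [0.7, 1.0, 0.1]
opening: 0.214
grasp_force: 59.1
```

Emit:
{"op": "carry_out", "data": {
  "slide": [
    [0.0148,-0.0448,0],
    [0.0148,-0.0448,0],
    [0.0148,-0.0448,0],
    [0.0148,-0.0448,0],
    [0.0148,-0.0448,0],
    [0.0148,-0.0448,0],
    [0.0148,-0.0448,0],
    [0.0148,-0.0448,0],
    [0.0148,-0.0448,0],
    [0,0,0],
    [0,0,0],
    [0,0,0]
  ],
  "roll": [0,0,0,0,0,0,0,0,0,0,0,0],
  "grip": [-1,-1,-1,-1,-1,-1,-1,-1,-1,-1,-1,-1]
}}

```text
clock: 16.4
tool_pos: [0.5938, 0.2456, 0.3026]
tcp_rot: [1.0, -0.0, -0.001, 0.0]
wrist_force: [-0.1, 0.2, -1.9]
opening: 0.211
grasp_force: 59.3
```

```bash
cat > neck.py <<'E'
from wl import *
p,z,K,M,w=look([])
m=(w[...,2]>.213)&(w[...,2]<.23)&(abs(w[...,0]-.593)<.06)&(abs(w[...,1]-.246)<.06)
q=w[m];print(np.round(cv2.fitEllipse((q[:,:2]*1000).astype(np.float32)),1) if 0 else cv2.fitEllipse((q[:,:2]*1000).astype(np.float32)))
x,y=r.get_state()["tool_pos"][:2]
# held bush: points between rim and tcp near the tool
m=(w[...,2]>.25)&(w[...,2]<.29)&(np.hypot(w[...,0]-x,w[...,1]-y)<.024)
q=w[m];print("held",m.sum(),q.min(0).round(3),q.max(0).round(3))
E
python3 neck.py
```

```text
tcp [0.5939 0.2452 0.303 ] cam [0.67  0.246 0.434]
((594.3790283203125, 247.20933532714844), (61.32609939575195, 61.80226516723633), 88.57524871826172)
held 3884 [0.589 0.226 0.256] [0.613 0.267 0.29 ]
```

Emit:
{"op": "carry_out", "data": {
  "slide": [
    [0.001,-0.0008,0.02],
    [0,0,0.02],
    [0,0,0.015],
    [0,0,0.008],
    [0,0,0],
    [0,0,0],
    [0,0,0],
    [0,0,0],
    [0,0,0],
    [-0.001,0.0008,-0.04],
    [0,0,-0.023]
  ],
  "roll": [0,0,0,0,0,0,0,0,0,0,0],
  "grip": [-1,-1,-1,-1,-1,-1,0.2,0.2,0.2,0.2,0.2]
}}

```text
clock: 17.55
tool_pos: [0.5946, 0.2466, 0.3058]
tcp_rot: [1.0, -0.0, 0.001, -0.0]
wrist_force: [0.7, -0.0, 0.6]
opening: 0.603
grasp_force: 0.0
```

```bash
python3 chk.py
```

```text
top [[0.651, -0.161], [0.639, -0.052], [0.555, -0.157]]
marker [ 0.427 -0.29   0.118]
neck [592.4 234.3]
scene [[0.453, 0.052], [0.556, -0.16], [0.64, -0.055], [0.653, -0.163]]
marker [ 0.427 -0.292  0.113]
neck [592.1 245.4]
```

Emit:
{"op": "carry_out", "data": {
  "slide": [
    [-0.0043,0.0449,0],
    [-0.0043,0.0449,0],
    [-0.0043,0.0449,0],
    [-0.0043,0.0449,0],
    [-0.0043,0.0449,0],
    [-0.0043,0.0449,0],
    [-0.0043,0.0449,0],
    [-0.0043,0.0449,0],
    [-0.0043,0.0449,0],
    [0,0,0.05],
    [0,0,0.05],
    [0,0,0]
  ],
  "roll": [0,0,0,0,0,0,0,0,0,0,0,0],
  "grip": [0.6,0.6,0.6,0.6,0.6,0.6,0.6,0.6,0.6,0.6,0.6,0.6]
}}

```text
clock: 18.85
tool_pos: [0.5499, -0.1562, 0.1936]
tcp_rot: [1.0, -0.001, -0.008, -0.003]
wrist_force: [-1.3, 0.4, -1.7]
opening: 0.8
grasp_force: 0.0
```

```bash
python3 - <<'E'
from wl import *
look([(.053,.07)],reg=(.38,.75,-.25,0))
E
```

```text
tcp [ 0.5525 -0.1567  0.1984] cam [ 0.628 -0.156  0.324]
(0.053, 0.07) [328  66] 932 mid [ 0.6523 -0.1607] mean [ 0.6521 -0.1606  0.0617] rect [ 652.2 -160.7] [19.3 19.3] 36.9
(0.053, 0.07) [151  88] 1001 mid [ 0.6405 -0.0522] mean [ 0.6403 -0.0532  0.0611] rect [640.5 -52.2] [19.1 19.5] 0.3
(0.053, 0.07) [322 221] 714 mid [ 0.5557 -0.1573] mean [ 0.5565 -0.1571  0.0612] rect [ 555.8 -157.1] [19.3 19.3] 30.6
```

Commanded (0.5553,-0.157) is on target, with E at (0.652,-0.1607) and D at (0.6405,-0.0525).

Emit:
{"op": "carry_out", "data": {
  "slide": [
    [0,0,0.05],
    [0,0,0.05],
    [0,0,0.04],
    [0,0,0.022],
    [0,0,0],
    [0,0,0],
    [0,0,0],
    [0,0,0],
    [0,0,0],
    [0,0,0]
  ],
  "roll": [0,0,0,0,0,0,0,0,0,0],
  "grip": [0.6,0.6,0.6,0.6,0.6,-1,-1,-1,-1,-1]
}}

```text
clock: 19.9
tool_pos: [0.5573, -0.1582, 0.044]
tcp_rot: [1.0, -0.0, 0.002, 0.001]
wrist_force: [-1.1, 1.6, 6.0]
opening: 0.208
grasp_force: 58.4
```

Emit:
{"op": "carry_out", "data": {
  "slide": [
    [0,0,-0.03],
    [0,0,-0.045],
    [0,0,-0.045],
    [0,0,-0.045],
    [0,0,-0.05],
    [0,0,-0.045],
    [0,0,0]
  ],
  "roll": [0,0,0,0,0,0,0],
  "grip": [-1,-1,-1,-1,-1,-1,-1]
}}

```text
clock: 20.6
tool_pos: [0.5583, -0.1588, 0.3112]
tcp_rot: [1.0, -0.0, 0.007, 0.003]
wrist_force: [0.6, -0.5, -1.5]
opening: 0.212
grasp_force: 59.1
```

Emit:
{"op": "carry_out", "data": {
  "slide": [
    [0.0043,-0.0449,0],
    [0.0043,-0.0449,0],
    [0.0043,-0.0449,0],
    [0.0043,-0.0449,0],
    [0.0043,-0.0449,0],
    [0.0043,-0.0449,0],
    [0.0043,-0.0449,0],
    [0.0043,-0.0449,0],
    [0.0043,-0.0449,0],
    [0,0,0],
    [0,0,0],
    [0,0,0]
  ],
  "roll": [0,0,0,0,0,0,0,0,0,0,0,0],
  "grip": [-1,-1,-1,-1,-1,-1,-1,-1,-1,-1,-1,-1]
}}

```text
clock: 21.8
tool_pos: [0.5939, 0.2456, 0.3005]
tcp_rot: [1.0, -0.0, -0.001, 0.0]
wrist_force: [-0.8, -1.1, -2.4]
opening: 0.21
grasp_force: 59.3
```

```bash
python3 neck.py
```

```text
tcp [0.5941 0.2452 0.3009] cam [0.67  0.246 0.432]
((594.39453125, 247.17437744140625), (61.394081115722656, 61.6998291015625), 92.14764404296875)
held 3937 [0.589 0.226 0.256] [0.613 0.267 0.29 ]
```

Emit:
{"op": "carry_out", "data": {
  "slide": [
    [0.001,-0.0008,0.02],
    [0,0,0.02],
    [0,0,0.015],
    [0,0,0.006],
    [0,0,0],
    [0,0,0],
    [0,0,0],
    [0,0,0],
    [0,0,0],
    [-0.001,0.0008,-0.04],
    [0,0,-0.021]
  ],
  "roll": [0,0,0,0,0,0,0,0,0,0,0],
  "grip": [-1,-1,-1,-1,-1,-1,0.2,0.2,0.2,0.2,0.2]
}}

```text
clock: 22.95
tool_pos: [0.5947, 0.2466, 0.3042]
tcp_rot: [1.0, -0.0, 0.001, -0.0]
wrist_force: [0.6, -0.0, 1.5]
opening: 0.605
grasp_force: 0.0
```

```bash
python3 chk.py
```

```text
top [[0.651, -0.161], [0.639, -0.052]]
marker [ 0.427 -0.29   0.118]
neck [589.6 227.9]
scene [[0.452, 0.053], [0.64, -0.055], [0.652, -0.163]]
marker [ 0.427 -0.292  0.113]
neck [592.  245.3]
```

View pics/last.png

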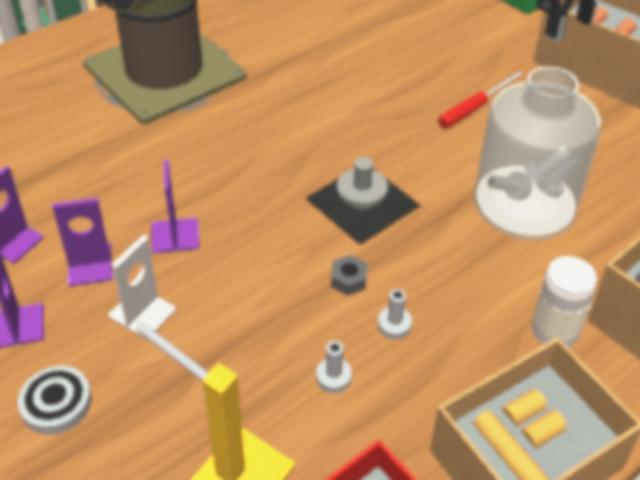

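Bushes lie in the jar around crop (530,180), and two remain at (333,368) and (396,315). Next is (333,368).

Emit:
{"op": "carry_out", "data": {
  "slide": [
    [0.0064,0.0453,0],
    [0.0064,0.0453,0],
    [0.0064,0.0453,0],
    [0.0064,0.0453,0],
    [0.0064,0.0453,0],
    [0.0064,0.0453,0],
    [0.0064,0.0453,0],
    [0.0064,0.0453,0],
    [0.0064,0.0453,0],
    [0,0,0.05],
    [0,0,0.05],
    [0,0,0]
  ],
  "roll": [0,0,0,0,0,0,0,0,0,0,0,0],
  "grip": [0.6,0.6,0.6,0.6,0.6,0.6,0.6,0.6,0.6,0.6,0.6,0.6]
}}

```text
clock: 24.25
tool_pos: [0.6462, -0.1601, 0.1903]
tcp_rot: [1.0, -0.001, -0.009, -0.003]
wrist_force: [-1.0, 0.2, -1.4]
opening: 0.803
grasp_force: 0.0
```

```bash
python3 - <<'E'
from wl import *
look([(.053,.07)],reg=(.38,.75,-.25,0))
E
```

```text
tcp [ 0.6487 -0.1605  0.1954] cam [ 0.724 -0.16   0.32 ]
(0.053, 0.07) [321 221] 732 mid [ 0.6527 -0.1608] mean [ 0.6535 -0.1606  0.0612] rect [ 652.6 -160.7] [19.3 19.3] 40.4
(0.053, 0.07) [161 238] 770 mid [ 0.6404 -0.0519] mean [ 0.6416 -0.0531  0.0608] rect [640.5 -52. ] [19.3 19.7] 35.2
```

Emit:
{"op": "carry_out", "data": {
  "slide": [
    [0.0008,0,0.05],
    [0,0,0.05],
    [0,0,0.04],
    [0,0,0.021],
    [0,0,0],
    [0,0,0],
    [0,0,0],
    [0,0,0],
    [0,0,0],
    [0,0,0]
  ],
  "roll": [0,0,0,0,0,0,0,0,0,0],
  "grip": [0.6,0.6,0.6,0.6,0.6,-1,-1,-1,-1,-1]
}}

```text
clock: 25.3
tool_pos: [0.6544, -0.1616, 0.0434]
tcp_rot: [1.0, -0.0, 0.002, 0.001]
wrist_force: [-1.3, 1.2, 7.0]
opening: 0.211
grasp_force: 58.4
```

Emit:
{"op": "carry_out", "data": {
  "slide": [
    [0,0,-0.03],
    [0,0,-0.045],
    [0,0,-0.045],
    [0,0,-0.045],
    [0,0,-0.05],
    [0,0,-0.046],
    [0,0,0]
  ],
  "roll": [0,0,0,0,0,0,0],
  "grip": [-1,-1,-1,-1,-1,-1,-1]
}}

```text
clock: 26.0
tool_pos: [0.6554, -0.1623, 0.312]
tcp_rot: [1.0, -0.0, 0.008, 0.003]
wrist_force: [0.2, 0.3, -1.2]
opening: 0.216
grasp_force: 59.0
```

Emit:
{"op": "carry_out", "data": {
  "slide": [
    [-0.0064,-0.0453,0],
    [-0.0064,-0.0453,0],
    [-0.0064,-0.0453,0],
    [-0.0064,-0.0453,0],
    [-0.0064,-0.0453,0],
    [-0.0064,-0.0453,0],
    [-0.0064,-0.0453,0],
    [-0.0064,-0.0453,0],
    [-0.0072,-0.0453,0],
    [0,0,0],
    [0,0,0],
    [0,0,0]
  ],
  "roll": [0,0,0,0,0,0,0,0,0,0,0,0],
  "grip": [-1,-1,-1,-1,-1,-1,-1,-1,-1,-1,-1,-1]
}}

```text
clock: 27.2
tool_pos: [0.5941, 0.2456, 0.3005]
tcp_rot: [1.0, -0.0, -0.001, 0.0]
wrist_force: [0.2, -0.3, -2.3]
opening: 0.216
grasp_force: 59.4
```

```bash
python3 neck.py
```

```text
tcp [0.5943 0.2452 0.3007] cam [0.67  0.246 0.432]
((594.37158203125, 247.1746063232422), (61.37025833129883, 61.80326461791992), 87.07109832763672)
held 3894 [0.588 0.226 0.256] [0.613 0.267 0.29 ]
```

Emit:
{"op": "carry_out", "data": {
  "slide": [
    [0.001,-0.0008,0.02],
    [0,0,0.02],
    [0,0,0.015],
    [0,0,0.006],
    [0,0,0],
    [0,0,0],
    [0,0,0],
    [0,0,0],
    [0,0,0],
    [-0.001,0.0008,-0.04],
    [0,0,-0.021]
  ],
  "roll": [0,0,0,0,0,0,0,0,0,0,0],
  "grip": [-1,-1,-1,-1,-1,-1,0.2,0.2,0.2,0.2,0.2]
}}

```text
clock: 28.35
tool_pos: [0.5947, 0.2466, 0.3043]
tcp_rot: [1.0, 0.0, 0.001, -0.0]
wrist_force: [-0.4, 0.7, 1.1]
opening: 0.603
grasp_force: 0.0
```

```bash
python3 chk.py
```

```text
top [[0.639, -0.052]]
marker [ 0.427 -0.29   0.117]
neck [591.8 230.7]
scene [[0.453, 0.052], [0.64, -0.054]]
marker [ 0.427 -0.292  0.113]
neck [592.2 245.4]
```

Emit:
{"op": "carry_out", "data": {
  "slide": [
    [0.0066,0.0428,0],
    [0.0066,0.0428,0],
    [0.0066,0.0428,0],
    [0.0066,0.0428,0],
    [0.0066,0.0428,0],
    [0.0066,0.0428,0],
    [0.0066,0.0428,0],
    [0,0,0.05],
    [0,0,0.05],
    [0,0,0]
  ],
  "roll": [0,0,0,0,0,0,0,0,0,0],
  "grip": [0.6,0.6,0.6,0.6,0.6,0.6,0.6,0.6,0.6,0.6]
}}

```text
clock: 29.45
tool_pos: [0.6347, -0.0528, 0.1908]
tcp_rot: [1.0, -0.0, -0.009, -0.002]
wrist_force: [-0.8, -0.3, -1.1]
opening: 0.795
grasp_force: 0.0
```

```bash
python3 - <<'E'
from wl import *
look([(.053,.07)],reg=(.38,.75,-.25,0))
E
```

```text
tcp [ 0.6372 -0.0528  0.1958] cam [ 0.713 -0.053  0.321]
(0.053, 0.07) [318 222] 724 mid [ 0.6405 -0.0515] mean [ 0.6414 -0.0516  0.0612] rect [640.5 -51.6] [19.8 18.9] 2.4
```

Emit:
{"op": "carry_out", "data": {
  "slide": [
    [0.0002,-0.0008,0.05],
    [0,0,0.05],
    [0,0,0.04],
    [0,0,0.021],
    [0,0,0],
    [0,0,0],
    [0,0,0],
    [0,0,0],
    [0,0,0],
    [0,0,0]
  ],
  "roll": [0,0,0,0,0,0,0,0,0,0],
  "grip": [0.6,0.6,0.6,0.6,0.6,-1,-1,-1,-1,-1]
}}

```text
clock: 30.5
tool_pos: [0.6425, -0.0525, 0.0433]
tcp_rot: [1.0, -0.0, 0.002, 0.0]
wrist_force: [-0.8, 1.0, 7.1]
opening: 0.212
grasp_force: 58.4
```

Emit:
{"op": "carry_out", "data": {
  "slide": [
    [0,0,-0.03],
    [0,0,-0.045],
    [0,0,-0.045],
    [0,0,-0.045],
    [0,0,-0.05],
    [0,0,-0.046],
    [0,0,0]
  ],
  "roll": [0,0,0,0,0,0,0],
  "grip": [-1,-1,-1,-1,-1,-1,-1]
}}

```text
clock: 31.2
tool_pos: [0.6436, -0.0529, 0.312]
tcp_rot: [1.0, -0.0, 0.008, 0.001]
wrist_force: [0.5, 0.2, -0.5]
opening: 0.216
grasp_force: 58.8
```

Emit:
{"op": "carry_out", "data": {
  "slide": [
    [-0.0066,-0.0428,0],
    [-0.0066,-0.0428,0],
    [-0.0066,-0.0428,0],
    [-0.0066,-0.0428,0],
    [-0.0066,-0.0428,0],
    [-0.0066,-0.0428,0],
    [-0.0066,-0.0422,0],
    [0,0,0],
    [0,0,0],
    [0,0,0]
  ],
  "roll": [0,0,0,0,0,0,0,0,0,0],
  "grip": [-1,-1,-1,-1,-1,-1,-1,-1,-1,-1]
}}

```text
clock: 32.2
tool_pos: [0.5944, 0.2457, 0.3007]
tcp_rot: [1.0, -0.0, -0.0, 0.0]
wrist_force: [-0.5, -0.7, -1.7]
opening: 0.218
grasp_force: 59.1
```

```bash
python3 neck.py
```

```text
tcp [0.5946 0.2454 0.3009] cam [0.67  0.246 0.432]
((594.4258422851562, 247.14407348632812), (61.351173400878906, 61.764007568359375), 92.87486267089844)
held 3873 [0.588 0.226 0.257] [0.613 0.267 0.29 ]
```

Emit:
{"op": "carry_out", "data": {
  "slide": [
    [0.0006,-0.0008,0.02],
    [0,0,0.02],
    [0,0,0.015],
    [0,0,0.006],
    [0,0,0],
    [0,0,0],
    [0,0,0],
    [0,0,0],
    [0,0,0],
    [-0.0006,0.0008,-0.04],
    [0,0,-0.021]
  ],
  "roll": [0,0,0,0,0,0,0,0,0,0,0],
  "grip": [-1,-1,-1,-1,-1,-1,0.2,0.2,0.2,0.2,0.2]
}}

```text
clock: 33.35
tool_pos: [0.5949, 0.2468, 0.3042]
tcp_rot: [1.0, -0.0, 0.001, -0.0]
wrist_force: [0.6, 0.1, 0.7]
opening: 0.6
grasp_force: 0.0
```

Emit:
{"op": "carry_out", "data": {
  "slide": [
    [-0.0243,0.0313,0],
    [-0.0243,0.0313,0],
    [-0.0243,0.0313,0],
    [-0.0243,0.0313,0],
    [-0.0243,0.0313,0],
    [-0.0243,0.0313,0],
    [0,0,0.045],
    [0,0,0.04],
    [0,0,0]
  ],
  "roll": [0,0,0,0,0,0,0,0,0],
  "grip": [1,1,1,1,1,1,1,1,1]
}}

```text
clock: 34.25
tool_pos: [0.4449, 0.0585, 0.2108]
tcp_rot: [1.0, -0.0, -0.005, 0.0]
wrist_force: [-0.6, 0.2, -1.2]
opening: 0.998
grasp_force: 0.0
```

```bash
python3 chk.py; python3 -c "
from wl import *
look([(.068,.09),(.03,.045)],reg=(.38,.53,0,.13))"
```

```text
top []
marker [ 0.427 -0.29   0.117]
neck [593.  245.6]
scene [[0.452, 0.052]]
marker [ 0.427 -0.293  0.113]
neck [592.  245.4]
tcp [0.4497 0.059  0.2186] cam [0.525 0.059 0.348]
(0.068, 0.09) [319 230] 1129 mid [0.4476 0.0589] mean [0.4485 0.0591 0.0771] rect [447.7  59.1] [25.1 25.7] 87.1
(0.03, 0.045) [319 212] 4874 mid [0.4477 0.0592] mean [0.4514 0.0592 0.0356] rect [447.8  59.2] [71.  70.7] 3.7
```

View pics/last.png

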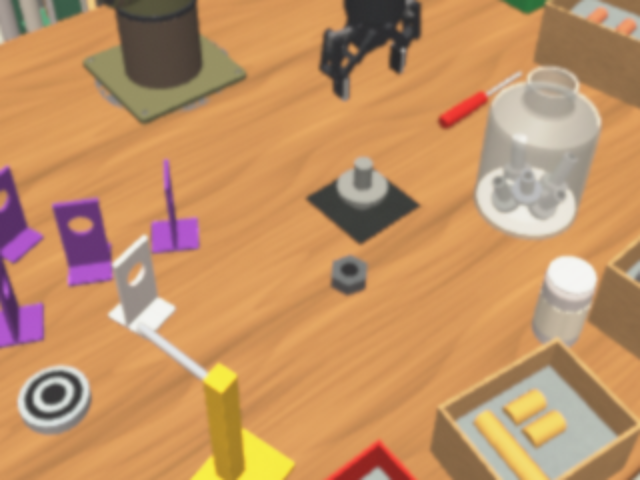

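All five bushes are in the jar (crop (525,185)) and none remain on the bench. Now I'll refetch the stopper.

Emit:
{"op": "carry_out", "data": {
  "slide": [
    [-0.0003,-0.0003,0.04],
    [0,0,0.05],
    [0,0,0.045],
    [0,0,0.025],
    [0,0,0.002],
    [0,0,0],
    [0,0,0],
    [0,0,0],
    [0,0,0],
    [0,0,0],
    [0,0,0],
    [0,0,0]
  ],
  "roll": [0,0,0,0,0,0,0,0,0,0,0,0],
  "grip": [1,1,1,1,1,1,1,-1,-1,-1,-1,-1]
}}

```text
clock: 35.6
tool_pos: [0.4486, 0.0591, 0.0548]
tcp_rot: [1.0, -0.0, 0.0, 0.0]
wrist_force: [-0.2, -0.4, 2.1]
opening: 0.289
grasp_force: 58.8
```

Emit:
{"op": "carry_out", "data": {
  "slide": [
    [0,0,-0.02],
    [0,0,-0.04],
    [0,0,-0.05],
    [0,0,-0.05],
    [0,0,-0.05],
    [0,0,-0.04],
    [0,0,-0.015],
    [0,0,0],
    [0,0,0]
  ],
  "roll": [0,0,0,0,0,0,0,0,0],
  "grip": [-1,-1,-1,-1,-1,-1,-1,-1,-1]
}}

```text
clock: 36.5
tool_pos: [0.4476, 0.0591, 0.3168]
tcp_rot: [1.0, -0.0, -0.002, 0.0]
wrist_force: [-0.3, 0.2, -1.4]
opening: 0.285
grasp_force: 59.1
```

Emit:
{"op": "carry_out", "data": {
  "slide": [
    [0.0244,-0.0313,0],
    [0.0244,-0.0313,0],
    [0.0244,-0.0313,0],
    [0.0244,-0.0313,0],
    [0.0244,-0.0313,0],
    [0.0244,-0.0313,0],
    [0,0,0],
    [0,0,0],
    [0,0,0]
  ],
  "roll": [0,0,0,0,0,0,0,0,0],
  "grip": [-1,-1,-1,-1,-1,-1,-1,-1,-1]
}}

```text
clock: 37.4
tool_pos: [0.5937, 0.246, 0.317]
tcp_rot: [1.0, -0.0, -0.002, 0.001]
wrist_force: [0.1, -0.8, -1.1]
opening: 0.291
grasp_force: 59.4
```

```bash
python3 - <<'E'
from wl import *
p,z,K,M,w=look([(.29,.318)],reg=(.5,.7,.15,.35))
m=(w[...,2]>.213)&(w[...,2]<.23)&(abs(w[...,0]-.593)<.06)&(abs(w[...,1]-.246)<.06)
q=w[m];print(len(q),cv2.fitEllipse((q[:,:2]*1000).astype(np.float32)))
E
```

```text
tcp [0.5939 0.2459 0.318 ] cam [0.67  0.247 0.448]
(0.29, 0.318) [319 275] 12319 mid [0.6049 0.2465] mean [0.6097 0.2464 0.2997] rect [605.  246.4] [71.5 47.1] 89.6
1115 ((593.2588500976562, 247.07846069335938), (62.37709045410156, 63.845401763916016), 94.1516342163086)
```

Emit:
{"op": "carry_out", "data": {
  "slide": [
    [0.0003,-0.0006,0.02],
    [0,0,0.02],
    [0,0,0.015],
    [0,0,0.008],
    [0,0,0.003],
    [0,0,0],
    [0,0,0]
  ],
  "roll": [0,0,0,0,0,0,0],
  "grip": [-1,-1,-1,-1,-1,-1,-1]
}}

```text
clock: 38.15
tool_pos: [0.5955, 0.2476, 0.2546]
tcp_rot: [1.0, -0.0, 0.001, -0.0]
wrist_force: [-0.3, -0.2, -0.7]
opening: 0.285
grasp_force: 59.4
```

Emit:
{"op": "carry_out", "data": {
  "slide": [
    [0,0,0.002],
    [0,0,0.002],
    [0,0,0]
  ],
  "roll": [0,0,0],
  "grip": [-1,-1,-1]
}}

```text
clock: 38.45
tool_pos: [0.595, 0.2475, 0.2492]
tcp_rot: [1.0, -0.0, -0.0, 0.0]
wrist_force: [0.2, 0.5, -2.0]
opening: 0.288
grasp_force: 59.4
```

Emit:
{"op": "carry_out", "data": {
  "slide": [
    [0,0,0.001],
    [0,0,0.001],
    [0,0,0]
  ],
  "roll": [0,0,0],
  "grip": [-1,-1,-1]
}}

```text
clock: 38.75
tool_pos: [0.5952, 0.2475, 0.2488]
tcp_rot: [1.0, -0.0, 0.0, -0.0]
wrist_force: [-2.4, -1.2, 5.9]
opening: 0.289
grasp_force: 60.2
```

Contact on the rim. I'll release, rise and check.

Emit:
{"op": "carry_out", "data": {
  "slide": [
    [0,0,0],
    [0,0,0],
    [0,0,0],
    [0,0,0],
    [0,0,-0.03],
    [0,0,-0.045],
    [0,0,-0.04],
    [0,0,0],
    [0,0,0]
  ],
  "roll": [0,0,0,0,0,0,0,0,0],
  "grip": [1,1,1,1,1,1,1,1,1]
}}

```text
clock: 39.65
tool_pos: [0.5955, 0.2477, 0.3641]
tcp_rot: [1.0, -0.0, 0.002, -0.001]
wrist_force: [0.1, -0.5, -0.9]
opening: 1.002
grasp_force: 0.0
```

```bash
python3 - <<'E'
from wl import *
look([(.262,.285),(.222,.24)])
# marker and peg
for n in("top","scene"):
    p,z,K,M=cam(n);w=cloud(z,K,M);X,Y,Z=w[...,0],w[...,1],w[...,2]
    m=(Z>.1)&(Z<.13)&(abs(X-.427)<.07)&(abs(Y+.292)<.07);q=w[m];print(n,"marker",np.round(q.mean(0),4),[np.round(a,1) for a in cv2.minAreaRect((q[:,:2]*1000).astype(np.float32))])
    m=(Z>.16)&(Z<.2)&(abs(X-.63)<.09)&(abs(Y+.335)<.06);q=w[m];
    s=p[m].astype(int);g=(s.max(1)-s.min(1))<60;pg=q[g];po=q[~g&(q[:,2]>.185)]
    c=pg.mean(0);d=np.linalg.svd(pg-c)[2][0];d*=np.sign(-d[0])
    print("peg",g.sum(),c.round(4),d.round(3),"yaw",np.degrees(np.arctan2(-d[1],-d[0])).round(1),"xmin",pg[pg[:,0].argmin()].round(4),"post",len(po),[np.round(a,1) for a in cv2.minAreaRect((po[:,:2]*1000).astype(np.float32))])
E
```

```text
tcp [0.5949 0.2475 0.3619] cam [0.671 0.248 0.496]
(0.262, 0.285) [319 253] 1592 mid [0.5941 0.2477] mean [0.5955 0.2479 0.271 ] rect [594.5 247.9] [25.7 25.5] 48.1
(0.222, 0.24) [319 227] 6405 mid [0.5943 0.2479] mean [0.5992 0.2479 0.2295] rect [594.4 247.9] [71.  71.2] 29.3
top marker [ 0.4267 -0.2897  0.1176] [array([ 427.2, -291.1]), array([ 5.6, 56.2]), np.float64(17.8)]
peg 119 [ 0.6224 -0.3443  0.1824] [-0.947 -0.269  0.176] yaw 15.8 xmin [ 0.5786 -0.3554  0.1921] post 68 [array([ 647. , -333.9]), array([91.6, 24. ]), np.float64(10.1)]
scene marker [ 0.4269 -0.2923  0.113 ] [array([ 425.3, -291.1]), array([ 8.9, 57. ]), np.float64(17.4)]
peg 209 [ 0.6186 -0.3463  0.1848] [-0.946 -0.275  0.172] yaw 16.2 xmin [ 0.575  -0.3535  0.1898] post 159 [array([ 677.8, -328.3]), array([24.7, 25.6]), np.float64(18.0)]
```

The stopper is back in place: disc top at 229.5 mm, the same as at the start. Now the marker (yaw about 17.6°, 0.4265,-0.291).

Emit:
{"op": "carry_out", "data": {
  "slide": [
    [-0.014,0.0449,0],
    [-0.014,0.0449,0],
    [-0.014,0.0449,0],
    [-0.014,0.0449,0],
    [-0.014,0.0449,0],
    [-0.014,0.0449,0],
    [-0.014,0.0449,0],
    [-0.014,0.0449,0],
    [-0.014,0.0449,0],
    [-0.014,0.0449,0],
    [-0.014,0.0449,0],
    [-0.014,0.0449,0]
  ],
  "roll": [0,0,0,0,0,0,0,0,0,0,0,0],
  "grip": [1,1,1,1,1,1,1,1,1,1,1,1]
}}

```text
clock: 41.0
tool_pos: [0.4256, -0.2927, 0.3605]
tcp_rot: [1.0, -0.0, -0.001, -0.001]
wrist_force: [0.3, -0.2, 0.8]
opening: 0.996
grasp_force: 0.0
```

Emit:
{"op": "carry_out", "data": {
  "slide": [
    [0,0,0.03],
    [0,0,0.04],
    [0,0,0.04],
    [0,0,0],
    [0,0,0]
  ],
  "roll": [-5.8,-5.8,-5.8,0,0],
  "grip": [1,1,1,1,1]
}}

```text
clock: 41.5
tool_pos: [0.4264, -0.2908, 0.2512]
tcp_rot: [0.989, 0.15, -0.001, -0.001]
wrist_force: [0.2, 0.8, 0.5]
opening: 1.002
grasp_force: 0.0
```

```bash
python3 - <<'E'
from wl import *
p,z,K,M,w=look([(.113,.13)],reg=(.36,.49,-.36,-.23),png="pics/w5.png")
q=r.get_state()["tcp_rot"];print(q.round(4))
X,Y,Z=w[...,0],w[...,1],w[...,2]
m=(Z>.15)&(Z<.2)&(abs(X-.63)<.09)&(abs(Y+.335)<.06)
s=p.astype(int);g=m&((s.max(2)-s.min(2))<60);pg=w[g];print(g.sum())
if g.sum()>50:
    c=pg.mean(0);d=np.linalg.svd(pg-c)[2][0];d*=np.sign(-d[0]);print("peg",c.round(4),d.round(3),np.degrees(np.arctan2(d[1],d[0]))+180,"tip",pg[pg[:,0].argmin()].round(4))
E
```

```text
tcp [ 0.4274 -0.2915  0.2534] cam [ 0.499 -0.268  0.382]
(0.113, 0.13) [319 231] 921 mid [ 0.4272 -0.2903] mean [ 0.4276 -0.2904  0.1188] rect [ 427.  -290.4] [ 6.9 55.7] 18.4
[9.886e-01 1.505e-01 3.000e-04 3.000e-04]
0
```

View pics/w5.png

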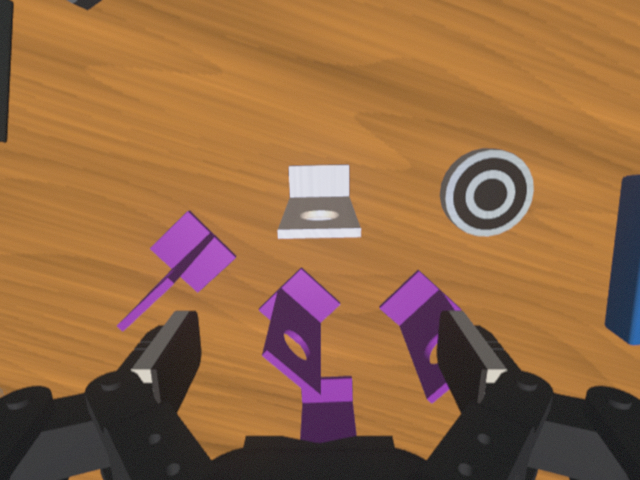

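The wrist view shows the aluminium marker at (319,215), level with the jaws, and the purple look-alikes clear of the fingers. I'll grip and lift.

Emit:
{"op": "carry_out", "data": {
  "slide": [
    [0,-0.0007,0.04],
    [0,0,0.04],
    [0,0,0.04],
    [0,0,0.025],
    [0,0,0.01],
    [0,0,0],
    [0,0,0],
    [0,0,0],
    [0,0,0],
    [0,0,0],
    [0,0,0]
  ],
  "roll": [0,0,0,0,0,0,0,0,0,0,0],
  "grip": [1,1,1,1,1,1,-1,-1,-1,-1,-1]
}}

```text
clock: 42.65
tool_pos: [0.4282, -0.2916, 0.1005]
tcp_rot: [0.989, 0.151, 0.002, 0.002]
wrist_force: [-0.8, 1.4, 6.2]
opening: 0.64
grasp_force: 62.9
```

Emit:
{"op": "carry_out", "data": {
  "slide": [
    [0,0,-0.02],
    [0,0,-0.03],
    [0,0,-0.035],
    [0,0,-0.035],
    [0,0,-0.03],
    [0,0,0],
    [0,0,0]
  ],
  "roll": [0,0,0,0,0,0,0],
  "grip": [-1,-1,-1,-1,-1,-1,-1]
}}

```text
clock: 43.35
tool_pos: [0.427, -0.2908, 0.2484]
tcp_rot: [0.989, 0.151, 0.001, 0.001]
wrist_force: [-0.2, -0.8, -1.4]
opening: 0.641
grasp_force: 63.6
```

```bash
cat > peg.py <<'E'
from wl import *
s0=r.get_state();print(s0["tool_pos"].round(4),s0["tcp_rot"].round(4),s0["opening"],s0["grasp_force"])
for n in("scene","top","wrist"):
    p,z,K,M=cam(n);w=cloud(z,K,M);X,Y,Z=w[...,0],w[...,1],w[...,2]
    s=p.astype(int);grey=(s.max(2)-s.min(2))<60
    m=(Z>.16)&(Z<.205)&(abs(X-.615)<.045)&(abs(Y+.345)<.025)&grey;pg=w[m]
    if m.sum()>40:
        c=pg.mean(0);d=np.linalg.svd(pg-c)[2][0];d*=np.sign(-d[0]);f=(.62-c[0])/d[0];print(n,"peg@.62",(c+f*d).round(4),d.round(3),"yaw",(np.degrees(np.arctan2(-d[1],-d[0]))).round(2),"tip",pg[pg[:,0].argmin()].round(4))
    t=s0["tool_pos"];m=(np.hypot(X-t[0],Y-t[1])<.042)&(Z>t[2]-.11)&(Z<t[2]+.035)&grey&(s.min(2)>110)
    q=w[m]
    if len(q)>30:print(n,"mk",len(q),q.min(0).round(4),q.max(0).round(4))
    if n!="wrist":save(f"pics/pg_{n}.png",p)
E
python3 peg.py; python3 -c "
import cv2;a=cv2.imread('pics/pg_scene.png');cv2.imwrite('pics/pgc.png',cv2.resize(a[180:420,130:370],None,fx=2.5,fy=2.5))"
```

```text
[ 0.427  -0.2908  0.2484] [9.885e-01 1.511e-01 8.000e-04 9.000e-04] 0.6409162068471224 63.63084839656949
scene peg@.62 [ 0.62   -0.3458  0.1846] [-0.947 -0.269  0.174] yaw 15.86 tip [ 0.5758 -0.3538  0.1909]
scene mk 1060 [ 0.3954 -0.326   0.1481] [ 0.4622 -0.2518  0.2832]
top peg@.62 [ 0.62   -0.3451  0.1828] [-0.946 -0.263  0.188] yaw 15.52 tip [ 0.5782 -0.3549  0.1939]
top mk 111 [ 0.3948 -0.3251  0.1442] [ 0.453  -0.2556  0.1569]
wrist mk 9222 [ 0.3918 -0.3186  0.1482] [ 0.4631 -0.2528  0.2827]
```

View pics/pgc.png

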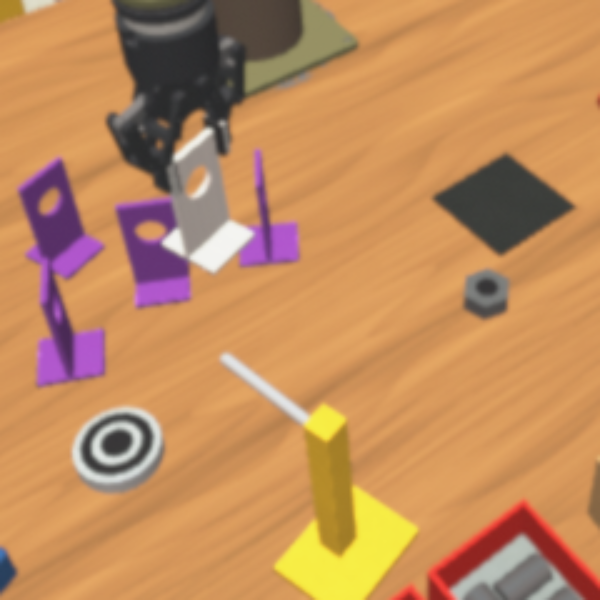

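The marker is held upright at crop (200,205), with the peg free from (225,357) to the post at (325,420). I'll bring the hole in line 40 mm short of the tip.

Emit:
{"op": "carry_out", "data": {
  "slide": [
    [0,0,0],
    [0.021,0.0261,0],
    [0.021,0.0261,0],
    [0.021,0.0261,0],
    [0.021,0.0261,0],
    [0,0,0],
    [0,0,0.02],
    [0,0,0.019],
    [0,0,0],
    [0,0,0]
  ],
  "roll": [1.5,0,0,0,0,0,0,0,0,0],
  "grip": [-1,-1,-1,-1,-1,-1,-1,-1,-1,-1]
}}

```text
clock: 44.5
tool_pos: [0.5354, -0.3674, 0.2075]
tcp_rot: [0.99, 0.138, -0.001, -0.001]
wrist_force: [-0.1, -0.1, -0.5]
opening: 0.641
grasp_force: 64.0
```

```bash
python3 peg.py; python3 -c "
from h import *
import cv2
p,z,K,M=cam('wrist')
a=cv2.imread('pics/pg_scene.png')[270:420,150:300]
b=p[:,:,::-1][:,80:560]
save('pics/pg2.png',np.hstack([cv2.resize(a,(400,400)),cv2.resize(b,(400,400))])[:,:,::-1])
w=cloud(z,K,M);t=r.get_state()['tool_pos'];R_=np.array([[.9617,.274],[.274,-.9617]])
l=(w[...,:2]-t[:2])@R_.T
m=(abs(l[...,0])<.05)&(abs(l[...,1])<.04)&(w[...,2]>t[2]-.13)&(w[...,2]<t[2]+.035)
Z=w[...,2][m];print(np.histogram(Z-t[2],bins=np.arange(-.13,.04,.005)))
m=(w[...,2]>.16)&(w[...,2]<.2)&(l[...,0]>.03)&(l[...,0]<.14)&(abs(l[...,1])<.025);q=w[m];ll=l[m]
for a0 in np.arange(.03,.14,.02):
  k=(ll[:,0]>a0)&(ll[:,0]<a0+.02)
  if k.sum()>5:print('peg local x',a0,k.sum(),'y mid',(ll[k,1].min()+ll[k,1].max())/2,'ztop',q[k,2].max())
"
```

```text
[ 0.5354 -0.3674  0.2075] [ 9.904e-01  1.381e-01 -8.000e-04 -8.000e-04] 0.640910591002999 63.97153655067086
scene peg@.62 [ 0.62   -0.3459  0.1844] [-0.947 -0.274  0.164] yaw 16.15 tip [ 0.5753 -0.3536  0.1902]
scene mk 1176 [ 0.5041 -0.4006  0.1066] [ 0.57   -0.332   0.2418]
top peg@.62 [ 0.62   -0.3449  0.1832] [-0.947 -0.263  0.185] yaw 15.53 tip [ 0.5792 -0.3535  0.1887]
wrist peg@.62 [ 0.62   -0.3452  0.1846] [-0.947 -0.272  0.169] yaw 16.04 tip [ 0.5769 -0.3555  0.1881]
wrist mk 9000 [ 0.5024 -0.3973  0.1123] [ 0.5732 -0.3316  0.2424]
(array([   0,    0,    0,    0,    0,    3, 1730, 3237,  270,  298,  307,
        327,  362,  377,  420,  450,  464,  515,  831,  730,  476,  448,
        728,  436,  736, 1315, 1623, 1850, 2038, 4553, 1400, 1297,  847]), array([-1.30000000e-01, -1.25000000e-01, -1.20000000e-01, -1.15000000e-01,
       -1.10000000e-01, -1.05000000e-01, -1.00000000e-01, -9.50000000e-02,
       -9.00000000e-02, -8.50000000e-02, -8.00000000e-02, -7.50000000e-02,
       -7.00000000e-02, -6.50000000e-02, -6.00000000e-02, -5.50000000e-02,
       -5.00000000e-02, -4.50000000e-02, -4.00000000e-02, -3.50000000e-02,
       -3.00000000e-02, -2.50000000e-02, -2.00000000e-02, -1.50000000e-02,
       -1.00000000e-02, -5.00000000e-03,  1.11022302e-16,  5.00000000e-03,
        1.00000000e-02,  1.50000000e-02,  2.00000000e-02,  2.50000000e-02,
        3.00000000e-02,  3.50000000e-02]))
peg local x 0.03 434 y mid 0.0006231986206002207 ztop 0.19367067502876495
peg local x 0.05 1446 y mid 0.00046765411590958756 ztop 0.1936209197575616
peg local x 0.07 1553 y mid 0.0004435082478212154 ztop 0.18972581951610204
peg local x 0.09000000000000001 1605 y mid 0.000456440521389199 ztop 0.18657952989687046
peg local x 0.11000000000000001 431 y mid 0.00047979062440635075 ztop 0.18257778908289346
```

View pics/pg2.png

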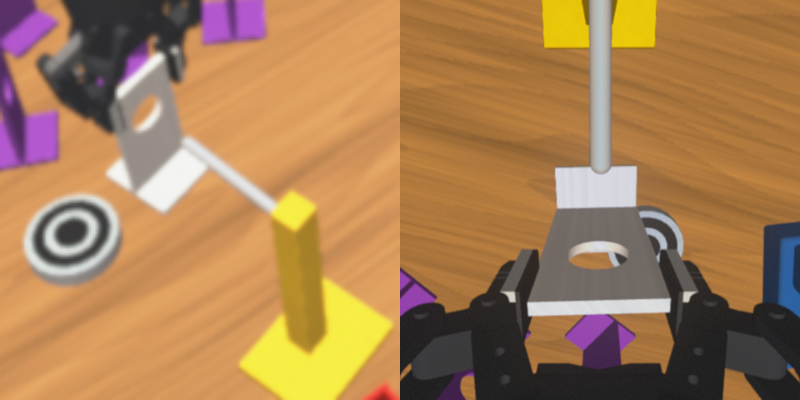

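The left panel shows the peg tip just beyond the plate. The right panel shows the hole at (600,255) in line with the peg at (600,170), 0.5 mm off sideways and 2.5 mm low. I'll thread it on.

Emit:
{"op": "carry_out", "data": {
  "slide": [
    [0,0.0004,-0.0025],
    [0.02,0,0],
    [0.022,0,0],
    [0.015,0,0.0026],
    [0.015,0,0.0026],
    [0.012,0,0.002],
    [0,0,0],
    [0,0,0]
  ],
  "roll": [0,0,0,0,0,0,0,0],
  "grip": [-1,-1,-1,-1,-1,-1,-1,-1]
}}

```text
clock: 45.5
tool_pos: [0.6169, -0.3454, 0.2032]
tcp_rot: [0.99, 0.138, -0.001, -0.0]
wrist_force: [0.2, -0.1, -1.7]
opening: 0.643
grasp_force: 64.0
```

No contact. I'll lower it onto the peg gently.

Emit:
{"op": "carry_out", "data": {
  "slide": [
    [0,0,0.004],
    [0,0,0.003],
    [0,0,0.001],
    [0,0,0]
  ],
  "roll": [0,0,0,0],
  "grip": [-1,-1,-1,-1]
}}

```text
clock: 45.9
tool_pos: [0.6165, -0.3455, 0.1952]
tcp_rot: [0.99, 0.138, -0.0, -0.0]
wrist_force: [0.3, -0.9, -2.0]
opening: 0.637
grasp_force: 64.0
```

Emit:
{"op": "carry_out", "data": {
  "slide": [
    [0,0,0.001],
    [0,0,0.001],
    [0,0,0]
  ],
  "roll": [0,0,0],
  "grip": [-1,-1,-1]
}}

```text
clock: 46.2
tool_pos: [0.617, -0.3454, 0.1935]
tcp_rot: [0.99, 0.138, -0.0, -0.0]
wrist_force: [0.7, -0.5, -1.7]
opening: 0.637
grasp_force: 64.0
```

Emit:
{"op": "carry_out", "data": {
  "slide": [
    [0,0,0.001],
    [0,0,0.001],
    [0,0,0]
  ],
  "roll": [0,0,0],
  "grip": [-1,-1,-1]
}}

```text
clock: 46.5
tool_pos: [0.6171, -0.3454, 0.1917]
tcp_rot: [0.99, 0.138, 0.0, 0.0]
wrist_force: [0.3, -1.3, -1.0]
opening: 0.637
grasp_force: 64.0
```

Emit:
{"op": "carry_out", "data": {
  "slide": [
    [0,0,0.001],
    [0,0,0.001],
    [0,0,0]
  ],
  "roll": [0,0,0],
  "grip": [-1,-1,-1]
}}

```text
clock: 46.8
tool_pos: [0.6173, -0.3455, 0.1913]
tcp_rot: [0.99, 0.138, 0.0, 0.0]
wrist_force: [-3.6, 1.6, 5.7]
opening: 0.637
grasp_force: 64.6
```

Contact: the hole's top is resting on the peg. I'll open and check before withdrawing.

Emit:
{"op": "carry_out", "data": {
  "slide": [
    [0,0,0],
    [0,0,0],
    [0,0,0],
    [0,0,0],
    [0,0,0],
    [0,0,0],
    [0,0,-0.01],
    [0,0,-0.02],
    [0,0,-0.04],
    [0,0,-0.045],
    [0,0,-0.045],
    [0,0,-0.03]
  ],
  "roll": [0,0,0,0,0,0,0,0,0,0,0,0],
  "grip": [0.7,1,1,1,1,1,1,1,1,1,1,1]
}}

```text
clock: 48.0
tool_pos: [0.6174, -0.3457, 0.3856]
tcp_rot: [0.99, 0.138, 0.002, 0.002]
wrist_force: [-0.3, -0.3, 0.5]
opening: 1.003
grasp_force: 0.0
```

Emit:
{"op": "carry_out", "data": {
  "slide": [
    [-0.03,0,0],
    [-0.03,0,0],
    [-0.03,0,0],
    [0,0,0],
    [0,0,0],
    [0,0,0],
    [0,0,0],
    [0,0,0],
    [0,0,0],
    [0,0,0]
  ],
  "roll": [0,0,0,0,0,0,0,0,0,0],
  "grip": [1,1,1,1,1,1,1,1,1,1]
}}

```text
clock: 49.0
tool_pos: [0.5307, -0.3699, 0.3794]
tcp_rot: [0.99, 0.138, -0.0, -0.0]
wrist_force: [0.5, -0.0, 0.7]
opening: 0.999
grasp_force: 0.0
```

```bash
python3 -c "
from h import *
p,z,K,M=cam('scene');save('pics/fin.png',cv2.resize(p[160:430,150:510],None,fx=2.2,fy=2.2))"
```

```text
(no output)
```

View pics/fin.png

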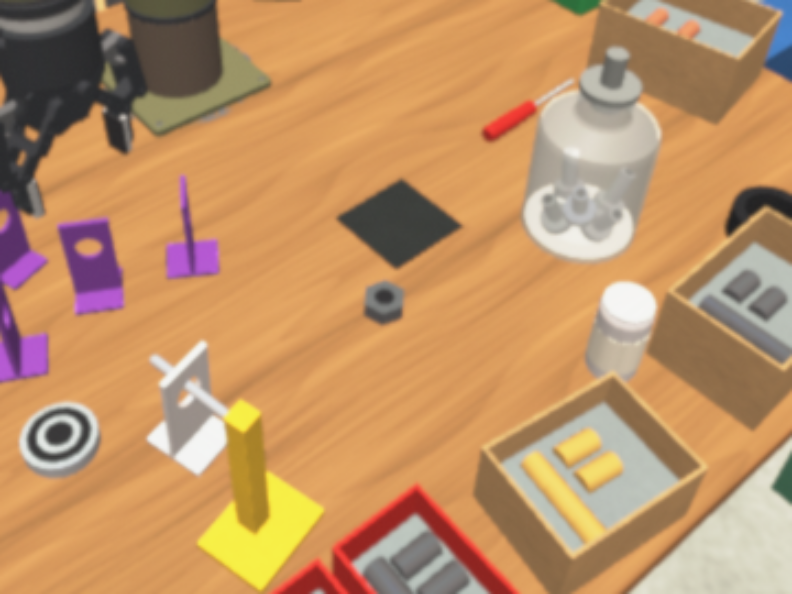

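The marker hangs on the peg at (188,395), the jar is stoppered with all five bushes inside at (585,205), and the nut, bearing, driver and can have not moved. I'll hand the job in.

```bash
python3 -c "
from plant import r
print(r.close_job())"
```

```text
the job is handed in; nothing more can be done
None
```

The job is done and handed in: all five bushes are in the jar, the stopper is back fully home, the stock marker hangs on the peg, and the nut, bearing, screwdriver and can were left where they were.

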